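# Lock the pantry water filter's cartridge

## Robot

A 7-joint arm with a two-finger parallel gripper is mounted at the origin on the work surface. World frame = base frame: x ahead of the robot, y to its left, z up, the work surface at z = 0. Lengths are in m, angles in rad, forces in N, time in s.
With the tool pointing down it reaches from about 0.4 to 0.875 m from the base axis. Payload 19.3 kg.
Tool frame: the origin (TCP) lies where the fingers leave the gripper's body, on its centre line; the fingertips stand bot.tip_reach ahead of it and the grasp point (between the pads) lies 54 mm ahead of it (bot.tip_reach is the distance from the TCP to the fingertips, in m); z points along the fingers, y is the line along which they close (so a half turn about z gives the same grasp; the last joint's range is limited). The gripper opens to 85 mm and grips with 20 to 120 N. Pads are 22 mm wide; open, the fingers measure 114 mm over their backs; the gripper's body (76 mm by 85 mm) begins 54 mm behind the grasp point. The pads swing forward as they close: fully open they stand 13 mm farther back than shut.
Start: joints at [-1.293, 0.521, -0.036, 1.599, 0.021, 1.021, -0.113], TCP at [0.213, 0.588, 0.304] pointing down, gripper open.
Joint ranges: [-2.91, 2.91], [-0.3, 2.13], [-1.5, 1.42], [0.17, 2.43], [-1.26, 4.41], [0.16, 1.93], [-2.52, 2.52]. Speed limits (rad/s): [1.89, 1.89, 2.39, 2.39, 3.01, 3.01, 3.01].

## Interface

Orientations are given as [roll, pitch, yaw] about the fixed x, y, z axes, in that order (R = Rz(yaw) Ry(pitch) Rx(roll)).
In Python, from workcell import bot gives the robot as it stands. The module is installed in compiled form; this text tells all that it offers.
- The arm moves only by the shell command python3 -m jog 'ROWS' [FORCE]. ROWS is JSON, a list that holds one entry, the list of rows, each a list of 7 numbers: the shift along the tool's x, y, z in mm, then the turn, a rotation vector about the tool's x, y, z in rad, then the opening, from 0 (shut) to 1 (fully open). In form: [[[tx, ty, tz, wx, wy, wz, fingers], ...]]. A call has 1 to 5 rows; each row shifts and turns the commanded pose from where the row before left it, along the tool's axes as they then stand; what a row does not reach is not made up. A row lasts 1/10 s, in which the tool goes at most 50 mm and 8.59 degrees, less where a joint would pass 70% of its speed; a pose out of reach is approached as far as the arm can. A call is refused whole if a number of a shift passes 50 or a number of a turn 0.15, either way. A call with a gripper value outside its range is refused whole. The fingers move at their own pace and stop on an object; FORCE is the grip in N (left out, the last holds). Time passes only in rows, so rows that do not move let the fingers close. It gives the time, the measured TCP pose, the force, the opening and the grip force at its end, in the units of the state.
- bot.observe(): the state, without advancing time (a new reading comes with each control period).
- bot.grab_frame(name): name is "scene" or "top"; returns a dict with "img" (384x512x3 uint8, red, green, blue), "intrinsics" (3x3 intrinsics, pixels), "R" (3x3) and "t" (3): a world point X has camera coordinates R X + t. Camera axes: x right, y down, z forward; pixel columns grow to the right and rows downward; lengths in m; the calibration is good to about 2 mm. A picture is of the moment at which its call begins. There is no depth.
- bot.job_done(): hands the job in; it is judged then, once.
Trained networks look in a picture, given as the dict that the camera call returned (one of the last four; its "shot" number tells which), for a name from the list of things; names that differ only in an ending like _2 or _b are one class to them, and where a whole thing is asked for, a point or a joint stands for the part that bears it (a point fixed in the world has none). Each returns a list of dicts, best first, with "conf" (0 to 1); they miss things now and then, are a little off and sometimes report something else, mostly with a low value. They report only what shows in the picture. A call takes as long as a camera call. They do not tell look-alikes from the thing itself.
- bot.trace(query, picture): "region" (384x512 bool, what is visible of it).
- bot.spot_point(query, picture): "xyz" ([x, y, z] in m, in world coordinates, good to about 4 mm: a listed point, or the origin of a listed thing).
The state is a dict: "clock": time; "qpos": joint angles; "qd": joint speeds; "joint_efforts": joint torques, N m; "position": TCP position; "tool_rot": TCP orientation; "force": force on the tool from outside, world axes, zero at the start; "moment": the same for the moment, N m; "grip_width": finger opening in m; "finger_force": force on a finger pad.
Only numpy, scipy, OpenCV 4.12 (cv2) and the standard library are available. Lean on these libraries where they do the work, as an engineer would, in place of code of your own. Each camera call takes 0.05 s, during which the arm holds its last target. There are 200 camera calls.

## Task

Of the two water filters on the pantry counter, lock the cartridge of the one with the blue knob: turn its knob clockwise (seen from above) until you feel the drag dip as the hidden lock drops into its notch and the small green pin on the lid pops up, then let go there. Leave the orange knob as it is; that filter is locked already.

Things in the scene. Friction and masses are not known exactly. Their poses are not given: they have to be found in the camera images.
- blue_grip (a point): Blue bar knob on the lid (168 mm high) of a fixed round white and clear-blue water filter, 170 mm across. A 60 mm disc, top 14 mm above the lid, bears a bar 54 long, 16 wide, 32 high, its top 46 mm above the lid (white stripe on the -x half). Point: on the vertical turning axis, 35 mm above the lid; x runs along the bar, z up. No stop within 1.5 rad clockwise of the start.
- blue_knob (a joint): Angle of the blue knob, growing clockwise seen from above; its zero means nothing. Steady drag of about 0.06 N m; the hidden notch lies 0.5 to 1.3 rad past the start. From 0.19 rad before its centre the drag dips and reverses (knob pulls itself on, about 0.2 N m); past the centre it resists as much. Let go within 0.15 rad of the centre, it settles in the notch. Overshot, it can be turned back.
- lock_pin (a joint): Green tell-tale pin, 11 mm thick, in a black collar on the lid of the blue-knobbed filter, 69 mm from the knob's axis. Value: its height in m; 0.002 = down, top 3.5 mm above the collar, while the lock is out of the notch; rises as the lock drops in, to about 0.014 fully home.
- orange_bar_end (a point): End of the bar of the orange knob on the lid of the other, otherwise equal filter: 35 mm above its lid, 25 mm from that knob's axis, on the striped half. x runs along the bar, towards the axis. Not to be turned; the green pin there is up already.
Not all that is in view belongs to the job. What is shaped like the part that bears blue_grip but pink or red is not meant.

How it is judged:
At the end, for the whole second after the job is handed in: The blue filter's green pin stands up and at rest, its value above 0.010 m, that is at least 8 mm above its down position: the lock is in its notch (the knob within about 4 degrees of the notch's centre, where it settles by itself) (value of joint lock_pin above 0.01 m and velocity of joint lock_pin between -0.01 and 0.01 m/s); the robot touches nothing.
It fails at once if the orange knob is turned by more than about 16 degrees (distance of orange_bar_end from where it was at the start of the episode above 0.007 m).
It also fails if it takes over 42 s, if anything falls off the work surface, if the arm or the gripper's body presses on something with over 40 N, if the wrist force passes 120 N, or if a joint passes its speed limit or range.

## Working session

There is one attempt and no reset: what is moved stays moved. The work goes in short steps, Python scripts to look and compute and a shell command to move; the robot and the scene stay as the last step left them, time stands still between calls to the robot, and variables do not carry over. Pictures are saved under pics/ and viewed, at most 10 in all, crops included, and the job is handed in when it is done.

```bash
mkdir -p pics
python3 - <<'E'
from workcell import bot
import cv2,numpy as np
s=bot.observe();print({k:np.round(s[k],3) for k in('clock','position','tool_rot','grip_width','force')},bot.tip_reach)
ims=[]
for n in("scene","top"):
    f=bot.grab_frame(n);ims.append(f["img"])
    print(n,f["R"].round(3).tolist(),f["t"].round(3),f["intrinsics"].round(0).tolist())
    for q in("blue_grip","lock_pin","orange_bar_end"):
        for d in bot.spot_point(q,f)[:3]:
            X=np.array(d["xyz"]);p=f["intrinsics"]@(f["R"]@X+f["t"]);print(q,X.round(3),round(d["conf"],2),(p[:2]/p[2]).round())
    cv2.imwrite(f"pics/{n}0.png",f["img"][:,:,::-1])
E
```

```text
{'clock': np.float64(0.0), 'position': array([0.213, 0.587, 0.303]), 'tool_rot': array([-3.14 ,  0.   ,  2.794]), 'grip_width': np.float64(0.085), 'force': array([-0.579,  0.292,  0.432])} 0.0726
scene [[-0.646, -0.763, -0.004], [-0.73, 0.619, -0.291], [0.225, -0.185, -0.957]] [0.279 0.374 1.024] [[469.0, 0.0, 260.0], [0.0, 469.0, 184.0], [0.0, 0.0, 1.0]]
blue_grip [ 0.498 -0.153  0.203] 0.89 [296. 115.]
blue_grip [ 0.268 -0.255  0.203] 0.82 [410. 165.]
blue_grip [0.288 0.235 0.202] 0.63 [212. 322.]Traceback (most recent call last):
  File "<stdin>", line 9, in <module>
ValueError: it knows: blue_grip, orange_bar_end
```

Run:
```python
from workcell import bot
import cv2,numpy as np
for n in("scene","top"):
    f=bot.grab_frame(n)
    cv2.imwrite(f"pics/{n}0.png",f["img"][:,:,::-1])
    print(n,f["R"].round(3).tolist(),f["t"].round(3))
    for q in("blue_grip","orange_bar_end"):
        for d in bot.spot_point(q,f)[:3]:
            X=np.array(d["xyz"]);p=f["intrinsics"]@(f["R"]@X+f["t"]);print(q,X.round(4),round(d["conf"],2),(p[:2]/p[2]).round())
```

```text
scene [[-0.646, -0.763, -0.004], [-0.73, 0.619, -0.291], [0.225, -0.185, -0.957]] [0.279 0.374 1.024]
blue_grip [ 0.4971 -0.1534  0.204 ] 0.91 [296. 115.]
blue_grip [ 0.2673 -0.2585  0.2032] 0.86 [412. 164.]
blue_grip [0.2849 0.2368 0.2027] 0.6 [212. 324.]
top [[0.009, -1.0, 0.013], [-0.981, -0.011, -0.195], [0.195, -0.011, -0.981]] [-0.026  0.472  0.802]
blue_grip [ 0.4972 -0.1568  0.2004] 0.84 [332. 162.]
blue_grip [ 0.2641 -0.2548  0.2049] 0.84 [392. 289.]
blue_grip [0.2834 0.238  0.2036] 0.57 [113. 276.]
orange_bar_end [0.4982 0.1879 0.2015] 0.7 [150. 159.]
```

View pics/scene0.png

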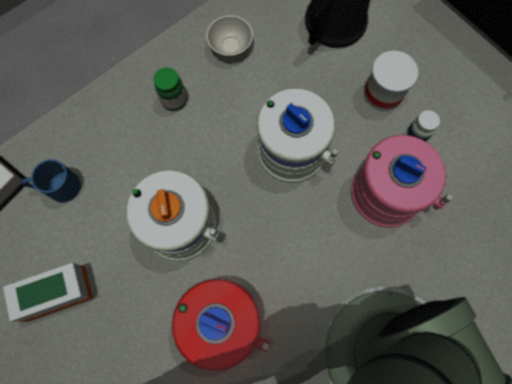

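View pics/top0.png

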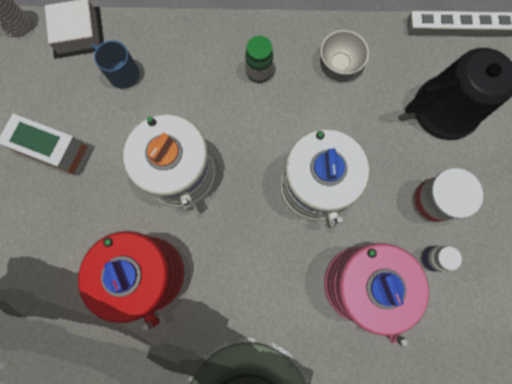

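The white filter with the blue knob is at scene px (296,115) and top px (332,162). The red and pink filters are look-alikes, and the orange knob is at top px (162,150). Next I rectify the bar-top plane to get the bar's angle.

```bash
cat > h.py <<'E'
from workcell import bot
import cv2,numpy as np
C=np.array([.497,-.155])
def rect(f,z,c=C,half=.06,n=400):
    # image: col -> world -y, row -> world -x
    uv=np.float32([[0,0],[n,0],[n,n],[0,n]])
    w=[[c[0]+half-v/n*2*half,c[1]+half-u/n*2*half,z] for u,v in uv]
    p=[f["intrinsics"]@(f["R"]@np.array(x)+f["t"]) for x in w]
    p=np.float32([q[:2]/q[2] for q in p])
    return cv2.warpPerspective(f["img"],cv2.getPerspectiveTransform(p,uv),(n,n),flags=cv2.INTER_CUBIC)[:,:,::-1]
E
python3 - <<'E'
from h import *
cv2.imwrite("pics/r.png",np.hstack([rect(bot.grab_frame(n),.214) for n in("scene","top")]))
E
```

```text
(no output)
```

View pics/r.png

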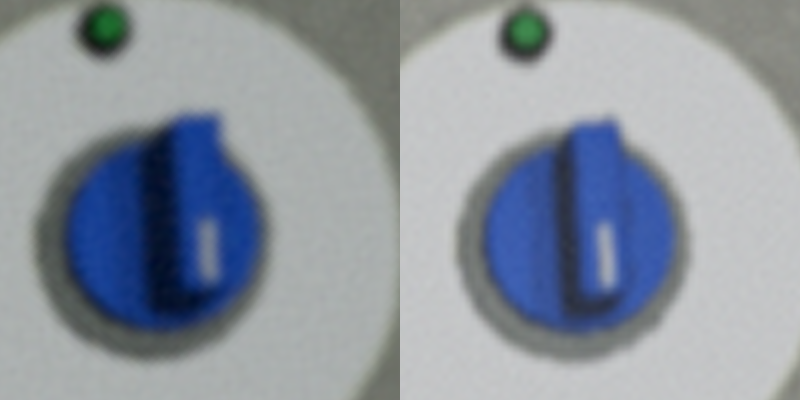

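The bar is centred at about (0.495, -0.156) with yaw of about +0.045. I lift and rotate the tool, then travel there with tool yaw at about 3.187, which leaves the last joint room to turn clockwise.

```bash
python3 -m jog '[[[0,0,-25,0,0,-0.131,1],[0,0,-25,0,0,-0.131,1],[0,0,-10,0,0,-0.131,1],[-15,-45,0,0,0,0,1],[-15,-45,0,0,0,0,1]]]'
python3 -m jog '[[[-15,-45,0,0,0,0,1],[-15,-45,0,0,0,0,1],[-15,-45,0,0,0,0,1],[-15,-45,0,0,0,0,1],[-15,-45,0,0,0,0,1]]]'
python3 -m jog '[[[-15,-45,0,0,0,0,1],[-15,-45,0,0,0,0,1],[-15,-45,0,0,0,0,1],[-15,-45,0,0,0,0,1],[-15,-45,0,0,0,0,1]]]'
python3 -m jog '[[[-15,-45,0,0,0,0,1],[0,0,0,0,0,0,1],[0,0,0,0,0,0,1]]]'
python3 -c "
from workcell import bot
print(bot.observe()['qpos'])"
```

```text
clock: 1.0
position: [0.247, 0.4982, 0.3637]
tool_rot: [3.141, -0.0, -3.095]
force: [1.1, 0.7, 0.5]
grip_width: 0.0856
finger_force: 0.0
clock: 1.5
position: [0.3325, 0.2757, 0.3641]
tool_rot: [3.141, 0.0, -3.096]
force: [1.8, 0.8, 0.3]
grip_width: 0.0855
finger_force: 0.0
clock: 2.0
position: [0.4175, 0.0543, 0.3643]
tool_rot: [3.141, 0.001, -3.096]
force: [0.9, 1.2, 0.0]
grip_width: 0.0857
finger_force: 0.0
clock: 2.3
position: [0.4343, 0.0113, 0.3639]
tool_rot: [-3.142, -0.0, -3.099]
force: [-1.3, 0.8, 0.0]
grip_width: 0.0856
finger_force: 0.0
[-0.38507203  0.14144488  0.25060115  2.00369354 -0.04152397  1.00121679
  1.4993645 ]
```

```bash
python3 -m jog '[[[-13.3,-42.5,0,0,0,0,1],[-13.3,-42.5,0,0,0,0,1],[-13.3,-42.5,0,0,0,0,1],[-13.3,-42.5,0,0,0,0,1],[0,0,0,0,0,0,1]]]'
python3 -m jog '[[[0,0,20,0,0,0,1],[0,0,20,0,0,0,1],[0,0,0,0,0,0,1]]]'
python3 - <<'E'
from h import *
print(bot.observe()['qpos'].round(2))
a=[]
for n in("scene","top"):
    f=bot.grab_frame(n)
    p=f["intrinsics"]@(f["R"]@np.array([*C,.25])+f["t"]);u,v=(p[:2]/p[2]).astype(int)
    print(n,u,v,[(np.round(d["xyz"],4),round(d["conf"],2)) for d in bot.spot_point("blue_grip",f)])
    u=max(u,70);v=max(v,70)
    a.append(cv2.resize(f["img"][v-70:v+70,u-70:u+70,::-1],(400,400)))
cv2.imwrite("pics/a.png",np.hstack(a))
E
```

```text
clock: 2.8
position: [0.4958, -0.159, 0.3637]
tool_rot: [-3.14, 0.0, -3.1]
force: [-0.5, 1.8, -0.1]
grip_width: 0.0853
finger_force: 0.0
clock: 3.1
position: [0.4945, -0.1537, 0.3221]
tool_rot: [3.14, -0.003, -3.095]
force: [0.0, -0.2, 1.4]
grip_width: 0.0853
finger_force: 0.0
[-0.08  0.35  0.35  1.87 -0.14  0.95  1.95]
scene 298 104 [(array([ 0.4989, -0.1553,  0.2014]), 0.92), (array([0.2842, 0.236 , 0.1983]), 0.66)]
top 336 154 [(array([0.2818, 0.2388, 0.2028]), 0.92), (array([ 0.4992, -0.1563,  0.2009]), 0.7)]
```

View pics/a.png

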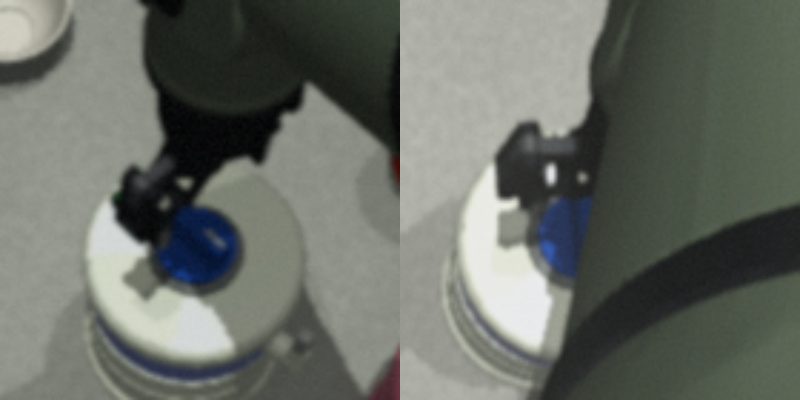

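The open fingers straddle the blue bar, and the pin side is partly hidden by the gripper. I descend and close gently.

```bash
python3 -m jog '[[[-2,-1.5,25,0,0,0,1],[0,0,25,0,0,0,1],[0,0,12,0,0,0,1],[0,0,0,0,0,0,1]]]' 25
python3 -m jog '[[[0,0,0,0,0,0,0],[0,0,0,0,0,0,0],[0,0,0,0,0,0,0],[0,0,0,0,0,0,0],[0,0,0,0,0,0,0]]]' 25
python3 -m jog '[[[0,0,0,0,0,0,0],[0,0,0,0,0,0,0],[0,0,0,0,0,0,0],[0,0,0,0,0,0,0],[0,0,0,0,0,0,0]]]' 25
python3 -c "
from workcell import bot
s=bot.observe();print(s['moment'],s['qpos'])"
```

```text
clock: 3.7
position: [0.4969, -0.1566, 0.2614]
tool_rot: [3.141, -0.001, -3.096]
force: [1.0, -0.1, 0.9]
grip_width: 0.0853
finger_force: 0.0
clock: 4.2
position: [0.4974, -0.1559, 0.2624]
tool_rot: [3.14, 0.001, -3.096]
force: [-5.7, 5.9, 16.6]
grip_width: 0.0154
finger_force: 29.0
clock: 4.7
position: [0.4974, -0.1559, 0.2624]
tool_rot: [3.14, 0.0, -3.096]
force: [-3.0, 7.6, 10.5]
grip_width: 0.0153
finger_force: 28.3
[1.68237981 0.53144276 0.03575457] [-0.0555544   0.42978866  0.32666949  1.92760307 -0.18710072  0.81312753
  1.98930851]
```

Gripped. I raise 2 mm to ease the vertical load, then turn 0.4 rad to get close to the search zone.

```bash
cat > m.py <<'E'
from workcell import bot
s=bot.observe();r=s['tool_rot'][2]
import math
print("TURN",round((-3.096-r)%(2*math.pi),3),"mz",round(s['moment'][2],3),"q5,7",s['joint_efforts'][6].round(3),"t",round(s['clock'],2))
E
python3 -m jog '[[[0,0,-2,0,0,0,0],[0,0,0,0,0,0.1,0],[0,0,0,0,0,0.1,0],[0,0,0,0,0,0,0]]]' 25|grep force; python3 m.py
python3 -m jog '[[[0,0,0,0,0,0.1,0],[0,0,0,0,0,0.1,0]]]' 25|grep force; python3 m.py
python3 -m jog '[[[0,0,0,0,0,0,0]]]'|grep force; python3 m.py
```

```text
force: [3.4, 2.5, -16.2]
finger_force: 27.9
TURN 0.203 mz -0.12 q5,7 -2.236 t 5.1
force: [3.4, 0.9, -17.1]
finger_force: 27.6
TURN 0.403 mz 0.227 q5,7 2.847 t 5.3
force: [4.7, 1.9, -18.6]
finger_force: 27.3
TURN 0.401 mz -0.06 q5,7 -2.457 t 5.4
```

```bash
for i in 1 2 3 4 5 6; do python3 -m jog '[[[0,0,0,0,0,0.025,0]]]'>/dev/null; python3 m.py; python3 -m jog '[[[0,0,0,0,0,0.025,0]]]'>/dev/null; python3 m.py; done
python3 - <<'E'
from h import *
a=[rect(bot.grab_frame(n),.175,C,.1) for n in("scene","top")]
cv2.imwrite("pics/b.png",np.hstack(a))
E
```

```text
TURN 0.422 mz 0.118 q5,7 0.975 t 5.5
TURN 0.448 mz 0.125 q5,7 0.66 t 5.6
TURN 0.473 mz 0.049 q5,7 0.614 t 5.7
TURN 0.498 mz 0.09 q5,7 0.592 t 5.8
TURN 0.523 mz 0.04 q5,7 0.592 t 5.9
TURN 0.548 mz 0.038 q5,7 0.585 t 6.0
TURN 0.573 mz 0.158 q5,7 0.41 t 6.1
TURN 0.599 mz 0.058 q5,7 0.749 t 6.2
TURN 0.624 mz 0.087 q5,7 0.604 t 6.3
TURN 0.649 mz 0.13 q5,7 0.584 t 6.4
TURN 0.674 mz 0.047 q5,7 0.582 t 6.5
TURN 0.7 mz 0.104 q5,7 0.582 t 6.6
```

View pics/b.png

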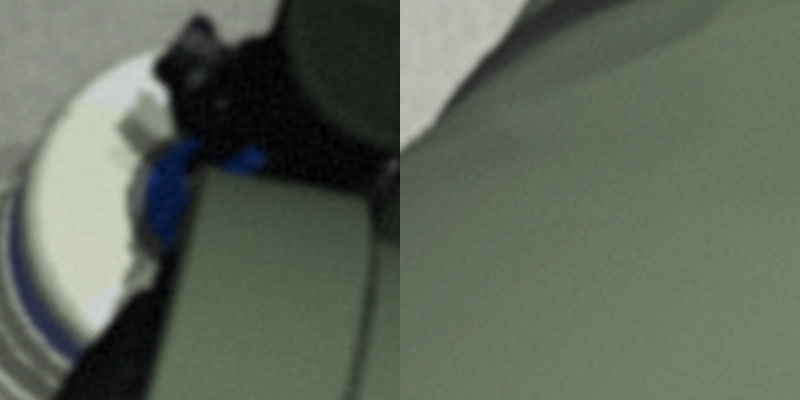

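The pin is hidden behind the gripper in both views, and the knob has turned with it. The drag is steady (mz about 0.08, joint-7 effort about 0.585), so I go on feeling for the dip.

```bash
for i in 1 2 3 4 ; do python3 -m jog '[[[0,0,0,0,0,0.025,0]]]'>/dev/null; python3 m.py; python3 -m jog '[[[0,0,0,0,0,0.025,0]]]'>/dev/null; python3 m.py; done
```

```text
TURN 0.724 mz 0.103 q5,7 1.075 t 6.8
TURN 0.749 mz 0.031 q5,7 0.642 t 6.9
TURN 0.775 mz 0.066 q5,7 0.6 t 7.0
TURN 0.8 mz 0.008 q5,7 0.666 t 7.1
TURN 0.825 mz -0.06 q5,7 0.745 t 7.2
TURN 0.85 mz -0.157 q5,7 0.796 t 7.3
TURN 0.875 mz -0.086 q5,7 0.768 t 7.4
TURN 0.9 mz -0.066 q5,7 0.76 t 7.5
```

The dip starts at about 0.79, so the centre should be at about 0.98.

```bash
for i in 1 2; do python3 -m jog '[[[0,0,0,0,0,0.025,0]]]'>/dev/null; python3 m.py; python3 -m jog '[[[0,0,0,0,0,0.025,0]]]'>/dev/null; python3 m.py; done
```

```text
TURN 0.925 mz -0.089 q5,7 0.752 t 7.6
TURN 0.95 mz -0.046 q5,7 0.743 t 7.7
TURN 0.975 mz -0.012 q5,7 0.718 t 7.8
TURN 1.0 mz 0.274 q5,7 0.368 t 7.9
```

The torque reversed between 0.975 and 1.0, so the knob is at the notch centre. I release, retreat straight up and clear the view.

```bash
python3 -m jog '[[[0,0,0,0,0,-0.01,0],[0,0,0,0,0,0,1],[0,0,0,0,0,0,1],[0,0,0,0,0,0,1],[0,0,0,0,0,0,1]]]'
python3 -m jog '[[[0,0,-10,0,0,0,1],[0,0,-25,0,0,0,1],[0,0,-35,0,0,0,1],[0,0,-35,0,0,0,1],[0,0,0,0,0,0,1]]]'
python3 -c "
from workcell import bot
import math
s=bot.observe();y=s['tool_rot'][2];print(s['qpos'].round(2));d=(-.26,.16)
print('100mm back to base, slightly +y:',[round(100*v) for v in(-math.cos(y),-math.sin(y))])"
```

```text
clock: 8.4
position: [0.4973, -0.157, 0.2643]
tool_rot: [3.141, 0.0, 2.197]
force: [0.0, -0.1, 0.5]
grip_width: 0.0731
finger_force: 0.0
clock: 8.9
position: [0.4981, -0.1577, 0.3735]
tool_rot: [3.137, 0.004, 2.196]
force: [0.9, 0.0, 0.6]
grip_width: 0.0853
finger_force: 0.0
[-0.32  0.34  0.67  1.81 -0.24  1.07  1.07]
100mm back to base, slightly +y: [59, -81]
```

```bash
python3 -m jog '[[[34,24,0,0,0,0,1],[34,24,0,0,0,0,1],[34,24,0,0,0,0,1],[34,24,0,0,0,0,1],[34,24,0,0,0,0,1]]]' >/dev/null
python3 -m jog '[[[34,24,0,0,0,0,1],[34,24,0,0,0,0,1],[0,0,0,0,0,0,1]]]'
python3 - <<'E'
from h import *
a=[rect(bot.grab_frame(n),.175,C,.1) for n in("scene","top")]
cv2.imwrite("pics/c.png",np.hstack(a))
E
```

```text
clock: 9.7
position: [0.4933, 0.1399, 0.3689]
tool_rot: [3.141, -0.001, 2.204]
force: [0.6, -0.6, -0.4]
grip_width: 0.0854
finger_force: 0.0
```

View pics/c.png

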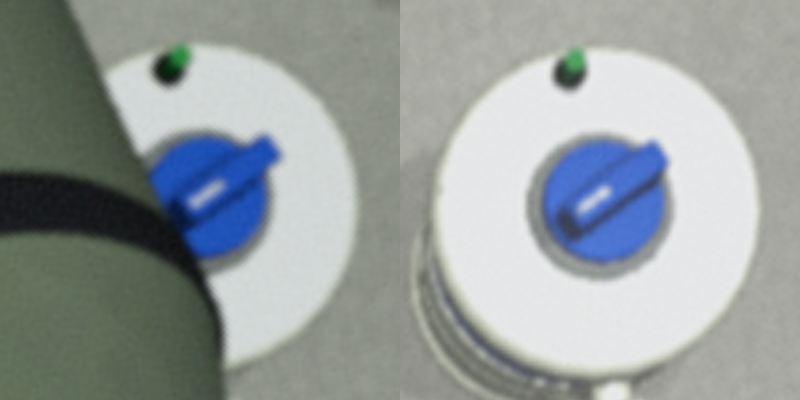

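The green pin now stands clearly out of its collar, at about px (180,55) in the left view and (575,60) in the right. The knob has turned clockwise and the robot is clear of it, so I hand in.

```bash
python3 -c "
from workcell import bot
print(bot.job_done())"
```

```text
the job is handed in; nothing more can be done
None
```

I turned the blue knob about 1.0 rad clockwise to the notch and let go; the green pin shows up in both camera views, the orange knob was not touched, and the job is handed in (no verdict was returned).

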